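# Feed the red-capped sample into the reader and start it

## Robot

A 6-joint arm with a two-finger parallel gripper is mounted at the origin on a cart in front of the work surface, level with it; the furniture and walls round the work are solid. World frame = base frame: x ahead of the robot, y to its left, z up, the work surface at z = 0. Lengths are in mm, angles in rad, forces in N, time in s.
With the tool pointing down it reaches from about 350 to 875 mm from the base axis. Payload 4.2 kg.
Tool frame: the origin (TCP) lies at the very end of the fingers, on their centre line; the grasp point (between the pads) lies 19 mm behind it (arm.grasp_offset is the distance from the TCP to the grasp point, in mm); z points along the fingers, y is the direction in which the jaws open and shut (so a half turn about z gives the same grasp; the last joint's range is limited). The gripper opens to 85 mm and grips with 20 to 120 N. Pads are 22 mm wide; open, the fingers measure 114 mm over their backs; the gripper's body (76 mm by 85 mm) begins 54 mm behind the grasp point. The pads swing forward as they close: fully open they stand 13 mm farther back than shut.
Start: joints at [1.587, 0.385, 0.008, 0, -1.194, -0.259], TCP at [150.232, 606.654, 231.312] pointing down, gripper open.
Joint ranges: [-3.14, 3.14], [-1.21, 2.06], [-1.07, 1.41], [-3.16, 2.05], [-2.99, -0.16], [-3.1, 3.1]. Speed limits (rad/s): [2.79, 2.79, 3.14, 3.14, 3.14, 3.14].

## Interface

Orientations are given as a unit quaternion [x, y, z, w].
In Python, from bench import arm gives the robot as it stands.
- The arm moves only by the tool arm_command, never from a script. Its argument "commands" is one flat list of numbers, 4 for each row, row after row: the shift along the tool's x, y, z in m, then the turn about the tool's z in degrees. In form: [tx, ty, tz, roll, tx, ty, tz, roll, ...]. A call has exactly 5 rows; each row shifts and turns the pose as measured when the row begins, along the tool's axes as they then stand; what a row does not reach is not made up. A row lasts 1/10 s, in which the tool goes at most 50 mm and 8.59 degrees, less where a joint would pass 70% of its speed; a pose out of reach is approached as far as the arm can. A call with a gripper value outside its range is refused whole. "jaw" is the opening, from 0 (shut) to 1 (fully open), set as the call begins (left out, the last holds). The fingers move at their own pace and stop on an object; the grip force is fixed at half the most. Time passes only in rows, so rows that do not move let the fingers close, or fill a call up. It gives the time, the measured TCP pose, the force and the opening at its end, in the units of the state.
- arm.read_state(): the state, without advancing time (a new reading comes with each control period).
- arm.get_image(name): name is "side" or "top" or "wrist"; returns the picture (400x640x3 uint8, red, green, blue); there is no depth.
- arm.camera_info(name): a dict with "camera_matrix" (3x3 intrinsics, pixels), "k1" (the pictures are not rectified: a ray, as slopes to the right and down, at radius r is drawn at 1 + k1 r^2 times it, then the intrinsics apply), "world_from_camera" (4x4, takes a point from camera to world coordinates). Camera axes: x right, y down, z forward; pixel columns grow to the right and rows downward; lengths in mm; the calibration is good to about 2 mm. A picture is of the moment at which its call begins: read the wrist's pose just before it. camera_info takes no time and is no camera call; for the wrist camera it gives the pose at the moment of the call.
- arm.job_done(): hands the job in, once; it reports no verdict.
Trained networks look in the newest picture that a camera, given by its name, has taken for a name from the list of things; names that differ only in an ending like _2 or _b are one class to them, and where a whole thing is asked for, a point or a joint stands for the part that bears it (a point fixed in the world has none). Each returns a list of dicts, best first, with "confidence" (0 to 1); they miss things now and then, are a little off and sometimes report something else, mostly with a low value. They report only what shows in the picture. A call takes as long as a camera call. They do not tell look-alikes from the thing itself.
- arm.regions_of(camera, target): "mask" (400x640 bool, what is visible of it).
- arm.place_of(camera, target): "centre" ([x, y, z] in mm, in the coordinates of the camera as it stood for that picture, good to about 4 mm: a listed point, or the origin of a listed thing).
The state is a dict: "clock": time; "joints": joint angles; "joint_vel": joint speeds; "joint_efforts": joint torques, N m; "position": TCP position; "ee_rot": TCP orientation; "contact_force": force on the tool from outside, world axes, zero at the start; "wrist_torque": the same for the moment, N m; "gripper_width": finger opening in mm.
Only numpy, scipy, OpenCV 4.12 (cv2) and the standard library are available. Lean on these libraries where they do the work, as an engineer would, in place of code of your own. Each camera call takes 0.05 s, during which the arm holds its last target.

## Task

With the fingertips, push the sample slide that carries the red-capped vial fully home into the reader, up to its stop, then press the green start button down and let it go. Push only: leave the other two slides where they stand, do not lift or tip over any vial, and leave everything else on the bench alone.

Things in the scene. Friction and masses are not known exactly. Their poses are not given: they have to be found in the camera images.
- reader: white desktop sample reader, a box 130 deep (x) x 260 wide (y) x 115 mm high, fixed to the bench. Origin: centre of its front face at bench level; x points into the machine (the way a slide is pushed in), y to its left seen from the robot, z up. Three ports 46 mm wide, 85 mm high in the front, centred at y = +80, 0, -80 mm; a low dark display (8 mm high) lies on the rear of its top
- slide_left (a joint): the left (+y of the reader) sample slide, how far it has been pushed in, in m: 0 = fully drawn out, as all three start; 0.08 = fully home at its hard stop. It moves along the reader's x, stays where it is left and needs about 3 to 5 N to push
- slide_left_push (a point): centre of the front face of the blue upright push plate (38 wide, 6 thick, from 3 to 47 mm above the bench; this point is 28 mm up) at the near end of the left (+y of the reader) slide. Home, this face stands 50 mm in front of the reader's face, and the dark stop bar across the slide meets the reader. The vial's well (31 mm square inside, 15 mm of wall above its floor) has its centre 85 mm behind this point, along the reader's x
- slide_mid (a joint): the middle sample slide, how far it has been pushed in, in m: 0 = fully drawn out, as all three start; 0.08 = fully home at its hard stop. It moves along the reader's x, stays where it is left and needs about 3 to 5 N to push
- slide_mid_push (a point): centre of the front face of the blue upright push plate (38 wide, 6 thick, from 3 to 47 mm above the bench; this point is 28 mm up) at the near end of the middle slide. Home, this face stands 50 mm in front of the reader's face, and the dark stop bar across the slide meets the reader. The vial's well (31 mm square inside, 15 mm of wall above its floor) has its centre 85 mm behind this point, along the reader's x
- slide_right (a joint): the right (-y of the reader) sample slide, how far it has been pushed in, in m: 0 = fully drawn out, as all three start; 0.08 = fully home at its hard stop. It moves along the reader's x, stays where it is left and needs about 3 to 5 N to push
- slide_right_push (a point): centre of the front face of the blue upright push plate (38 wide, 6 thick, from 3 to 47 mm above the bench; this point is 28 mm up) at the near end of the right (-y of the reader) slide. Home, this face stands 50 mm in front of the reader's face, and the dark stop bar across the slide meets the reader. The vial's well (31 mm square inside, 15 mm of wall above its floor) has its centre 85 mm behind this point, along the reader's x
- vial_red: screw-cap vial with red cap and green contents, the sample to be read, 26 mm diameter, 60 mm high, loose and upright in the well of one of the three slides (which one varies), its foot 15 mm above the bench; origin at the centre of its foot, z up
- vial_white: screw-cap vial with white cap and blue contents, 26 mm diameter, 60 mm high, loose and upright in the well of one of the three slides (which one varies), its foot 15 mm above the bench; origin at the centre of its foot, z up
- vial_black: screw-cap vial with black cap and yellow contents, 26 mm diameter, 60 mm high, loose and upright in the well of one of the three slides (which one varies), its foot 15 mm above the bench; origin at the centre of its foot, z up
- start_top (a point): centre of the top of the round green start button (30 mm diameter) on the reader's top, 137 mm above the bench, 32 mm behind its front face, at y = 0 of the reader; pressed straight down
- start (a joint): travel of the start button in m: 0 = up, 0.006 = fully pressed (about 5 N); it springs back
- dropper: brown dropper bottle, 35 mm wide, 76 high, beside the reader's left front, a bystander; origin at the centre of its foot
- violet_vial: vial with black cap and violet contents, 29 mm wide, 57 high, standing on the bench at the reader's right front, a bystander; origin at the centre of its foot
- weight: brass check weight, 23 mm wide, 26 high, at the reader's right front, a bystander; origin at the centre of its foot
- teal_pot: ink pot with teal lid, 56 mm wide, 51 high, on the left of the bench, a bystander; origin at the centre of its foot
- conical_flask: conical flask, 63 mm wide, 105 high, on the right of the bench, a bystander; origin at the centre of its foot
- beaker: glass beaker, 74 mm wide, 90 high, on the left of the bench, a bystander; origin at the centre of its foot
There are look-alikes about, which are no part of the job. There is more than one size of the vial_white; the one meant has the size given above.

How it is judged:
By the outcome, as a careful person would: the job done as asked, in the order asked, and still so for the second after the job is handed in, with the robot touching nothing.
It also fails if it takes over 42 s, if anything falls off the work surface, if the arm or the gripper's body presses on something with over 40 N, if the wrist force passes 120 N, or if a joint passes its speed limit or range.

## Working session

There is one attempt and no reset: what is moved stays moved. The work goes in short steps, Python scripts to look and compute and a tool call to move; the robot and the scene stay as the last step left them, time stands still between calls to the robot, and variables do not carry over. Pictures are saved under pics/ and viewed, and the job is handed in when it is done.

Besides the shell and the picture viewer there is one more tool, called after "Call:" as name(argument=value, ...) on one line, values as JSON. arm_command: Moves the arm, as the interface text tells. Its arguments: {"type":"object","properties":{"commands":{"type":"array"},"jaw":{"type":"number"}},"required":["commands"]}

```bash
mkdir -p pics; ls; cat > h.py <<'E'
import numpy as np, cv2
from bench import arm
def save(n,im): cv2.imwrite('pics/'+n,cv2.cvtColor(im,cv2.COLOR_RGB2BGR))
def w(cam,p,info=None):
    T=np.array((info or arm.camera_info(cam))['world_from_camera']); return T[:3,:3]@np.array(p)+T[:3,3]
def px(cam,P):
    i=arm.camera_info(cam);T=np.linalg.inv(np.array(i['world_from_camera']));c=T[:3,:3]@np.array(P,float)+T[:3,3]
    s=c[:2]/c[2];s=s*(1+i['k1']*(s@s));K=np.array(i['camera_matrix']);return K[:2,:2]@s+K[:2,2]
E
python3 - <<'E'
from h import *
s=arm.read_state();print(s['clock'],s['position'],s['ee_rot'],s['gripper_width'])
for c in('top','side'):
    save(c+'0.png',arm.get_image(c))
    for t in ['slide_left_push','slide_mid_push','slide_right_push','start_top','vial_red','vial_white','vial_black','reader']:
        if c=='side' and t in('vial_white','vial_black'): continue
        for r in arm.place_of(c,t)[:3]: print(c,t,round(r['confidence'],2),w(c,r['centre']).round(1),px(c,w(c,r['centre'])).round())
print(arm.read_state()['clock'])
E
```

```text
pics
0.0 [150.10718483 606.11319718 230.21542508] [ 9.92630146e-01 -1.21178445e-01 -7.93946094e-05  1.08194397e-03] 85.42103414013904
top slide_left_push 0.57 [504.  132.5  28.1] [286. 226.]
top slide_mid_push 0.5 [515.3  54.5  25.1] [308. 223.]
top slide_right_push 0.62 [517.6 -29.1  28.1] [330. 222.]
top start_top 0.62 [673.1  67.3 134.7] [303. 174.]
top vial_red 0.6 [592.5 138.1  21. ] [285. 203.]
top vial_white 0.69 [ 486.4 -103.1    4.3] [350. 231.]
top vial_white 0.46 [605.8 -24.4  19.2] [329. 199.]
top vial_white 0.39 [438.  -37.4  -0.8] [333. 245.]
top vial_black 0.36 [596.2  60.1   9.8] [306. 202.]
top reader 0.59 [643.1  62.1   2. ] [306. 191.]
top reader 0.22 [597.3  59.6  14.2] [306. 202.]
side slide_left_push 0.81 [500.8 131.6  25.7] [307. 207.]
side slide_mid_push 0.6 [509.5  51.7  27.3] [309. 218.]
side slide_mid_push 0.4 [591.3  60.1  14.9] [336. 220.]
side slide_right_push 0.8 [519.6 -27.6  32.1] [312. 228.]
side start_top 0.7 [637.7  64.2  -3.1] [351. 224.]
side start_top 0.57 [672.4  65.7 137.5] [363. 182.]
side vial_red 0.48 [593.2 142.4  13.4] [336. 209.]
side reader 0.72 [633.6  64.4  -1.8] [349. 224.]
0.8
```

```bash
python3 - <<'E'
import cv2
for c in('top','side'):
    im=cv2.imread(f'pics/{c}0.png'); cv2.imwrite(f'pics/{c}0c.png',cv2.resize(im[130:290,210:450],None,fx=3.3,fy=3.3,interpolation=2))
E
```

```text
(no output)
```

View pics/top0.png

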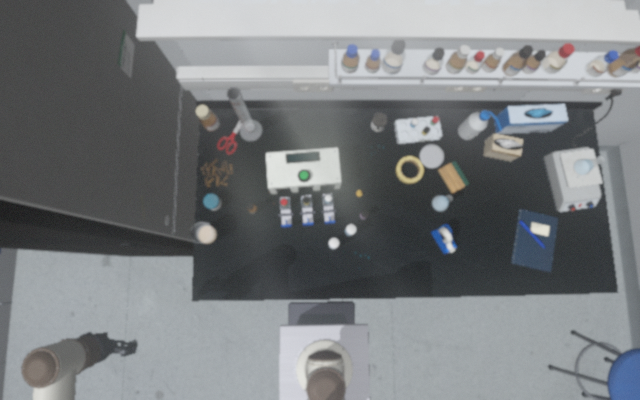

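View pics/side0.png

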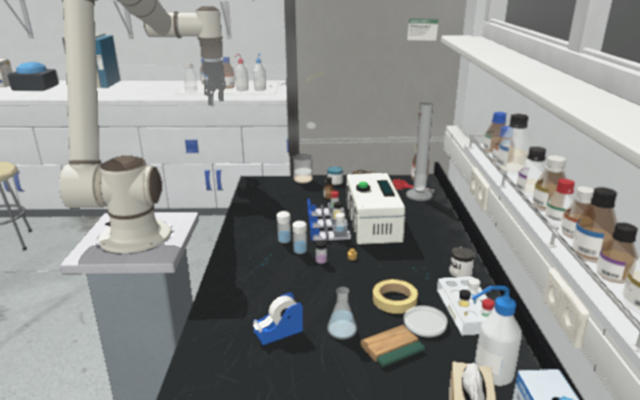

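```bash
ls pics
```

```text
side0.png
side0c.png
top0.png
top0c.png
```

View pics/top0c.png

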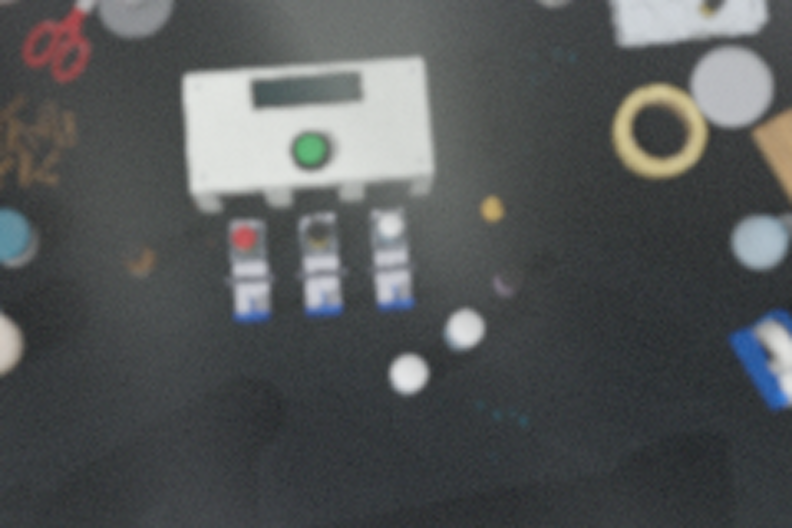

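View pics/side0c.png

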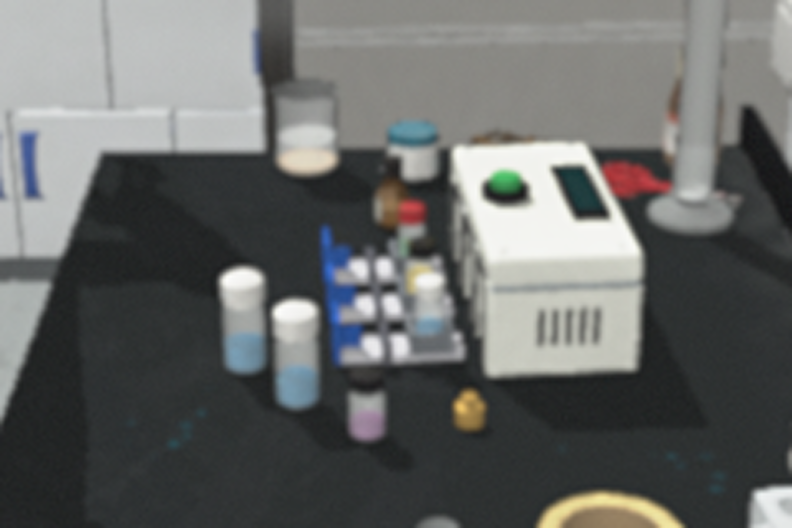

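The candidates for the red-capped vial are:
- Red cap at top crop (243,237), i.e. full (284,202). It sits in the left slide.
- Black cap at (306,202), in the middle slide.
- White cap at (328,198), in the right slide.
- The two tall white-capped vials at (334,244) and (350,230) are bench look-alikes.
- The violet vial and the brass weight are bystanders.

The side crop also shows the red cap in the far (left) slide, at crop pixel (411,210). I choose slide_left, and the reader's yaw is about 5.5°. Next I move near it with the jaws shut.

Call:
arm_command(commands=[0.025,0.025,0,0,0.025,0.025,0,0,0.025,0.025,0,0,0.025,0.025,0,0,0.025,0.025,0,0], jaw=0)

```text
clock: 1.3
position: [242.4, 454.0, 230.0]
ee_rot: [0.993, -0.118, 0.0, -0.0]
contact_force: [0.4, -0.2, 0.5]
gripper_width: 12.1
```

Call:
arm_command(commands=[0.025,0.025,0,0,0.025,0.025,0,0,0.025,0.025,0,0,0.025,0.025,0,0,0.025,0.025,0,0])

```text
clock: 1.8
position: [337.4, 296.6, 231.2]
ee_rot: [0.993, -0.117, 0.001, -0.002]
contact_force: [1.4, 1.0, -0.2]
gripper_width: 0.1
```

Call:
arm_command(commands=[0.025,0.025,0,0,0.025,0.025,0,0,0,0,0,-6.5,0,0,0,-6.5,0,0,0,-6.5])

```text
clock: 2.3
position: [377.3, 229.3, 232.6]
ee_rot: [0.998, 0.055, 0.002, -0.003]
contact_force: [-0.1, 0.6, -0.1]
gripper_width: 0.3
```

```bash
cat >> h.py <<'E'
from scipy.spatial.transform import Rotation as R
def st():
    s=arm.read_state();r=R.from_quat(s['ee_rot']);x=r.as_matrix()[:,0]
    print('t',round(s['clock'],2),'pos',np.round(s['position'],1),'yaw',np.degrees(np.arctan2(x[1],x[0])).round(2),'z',r.as_matrix()[:,2].round(3),'F',np.round(s['contact_force'],1),'w',round(s['gripper_width'],1));return s,r
def to(P):
    s,r=st();print('tool shift mm',r.inv().apply(np.array(P)-s['position']).round(1))
E
python3 - <<'E'
from h import *
st()
save('w1.png',arm.get_image('wrist'))
for t in ['slide_left_push','slide_mid_push','slide_right_push','start_top','vial_red','reader']:
        for r in arm.place_of('wrist',t)[:2]: print(t,round(r['confidence'],2),w('wrist',r['centre']).round(1),px('wrist',w('wrist',r['centre'])).round())
E
```

```text
t 2.3 pos [377.3 229.3 232.6] yaw 6.35 z [ 0.005  0.006 -1.   ] F [-0.1  0.6 -0.1] w 0.3
slide_left_push 0.78 [504.4 136.1  30.9] [411.  77.]
slide_mid_push 0.67 [509.6  55.1  27.8] [480.  80.]
slide_mid_push 0.52 [597.8 -24.5  14.6] [562.   6.]
slide_right_push 0.98 [515.3 -23.9  29.8] [548.  82.]
vial_red 0.56 [511.2  57.5  26.3] [478.  79.]
```

View pics/w1.png

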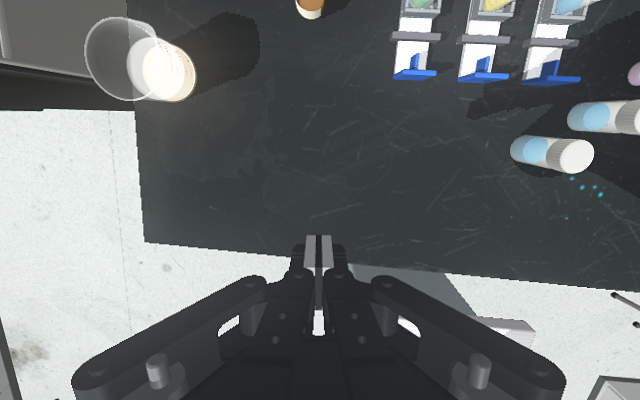

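The wrist view shows the three blue push plates at (414,75), (483,77) and (551,79). A white vial look-alike lies in view at (550,153). I'll go closer, in front of the left slide, and check again.

Call:
arm_command(commands=[0.014,0.036,0,0,0.014,0.036,0,0,0.014,0.036,0,0,0,0,0,0,0,0,0,0])

```text
clock: 3.15
position: [432.2, 125.8, 232.2]
ee_rot: [0.999, 0.053, 0.003, -0.003]
contact_force: [0.2, 0.9, 0.5]
gripper_width: 0.2
```

```bash

python3 - <<'E'
from h import *
st()
i=arm.camera_info('wrist');print(np.array(i['world_from_camera']).round(2))
save('w2.png',arm.get_image('wrist'))
for t in ['slide_left_push','slide_mid_push','slide_right_push','start_top','vial_red','dropper']:
        for r in arm.place_of('wrist',t)[:2]: print(t,round(r['confidence'],2),w('wrist',r['centre']).round(1),px('wrist',w('wrist',r['centre'])).round())
E
```

```text
t 3.15 pos [432.2 125.8 232.2] yaw 6.12 z [ 0.005  0.006 -1.   ] F [0.2 0.9 0.5] w 0.2
[[ 1.1000e-01 -9.5000e-01 -2.8000e-01  5.0498e+02]
 [-9.9000e-01 -1.0000e-01 -2.0000e-02  1.3222e+02]
 [-1.0000e-02  2.8000e-01 -9.6000e-01  3.7571e+02]
 [ 0.0000e+00  0.0000e+00  0.0000e+00  1.0000e+00]]
slide_left_push 0.74 [507.1 135.9  28. ] [318. 114.]
slide_mid_push 0.72 [512.9  58.4  26.9] [383. 116.]
slide_right_push 0.59 [518.2 -24.   27.9] [451. 120.]
start_top 0.31 [602.7 -21.1  13.8] [460.  45.]
vial_red 0.96 [584.9 142.   17.6] [321.  44.]
dropper 0.69 [571.6 266.4   2.7] [218.  47.]
dropper 0.66 [514.   57.1  30.8] [385. 115.]
```

View pics/w2.png

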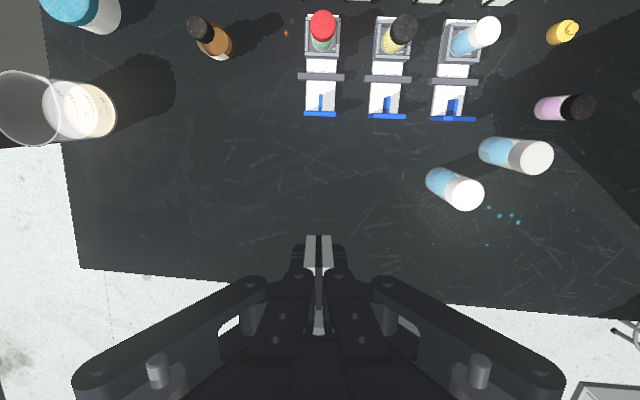

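The close view confirms that the red cap at (322,25) sits in the left slide, whose push plate is at (320,113). I'll descend about 50 mm in front of that plate.

Call:
arm_command(commands=[0.003,0,0.042,0,0.003,0,0.042,0,0.003,0,0.042,0,0.003,0,0.042,0,0,0,0.025,0])

```text
clock: 4.0
position: [451.1, 136.5, 40.3]
ee_rot: [0.998, 0.059, 0.012, -0.008]
contact_force: [0.6, -1.0, 0.6]
gripper_width: 0.1
```

```bash

python3 - <<'E'
from h import *
st()
save('w3.png',arm.get_image('wrist'))
for t in ['slide_left_push','slide_mid_push','slide_right_push','vial_red']:
        for r in arm.place_of('wrist',t)[:2]: print(t,round(r['confidence'],2),w('wrist',r['centre']).round(1),px('wrist',w('wrist',r['centre'])).round())
to([490,132.5,22])
E
```

```text
t 4.0 pos [451.1 136.5  40.3] yaw 6.74 z [ 0.023  0.017 -1.   ] F [ 0.6 -1.   0.6] w 0.1
slide_left_push 0.94 [506.3 132.7  29.3] [335. 149.]
slide_mid_push 0.57 [514.2  50.8  28.4] [481. 155.]
slide_right_push 0.63 [520.8 -25.3  28.9] [614. 162.]
vial_red 0.44 [509.3 135.9  35.2] [333. 149.]
t 4.25 pos [453.  137.5  44.1] yaw 6.76 z [ 0.028  0.02  -0.999] F [ 0.1 -0.   1.1] w -0.0
tool shift mm [35.5  9.7 23. ]
```

View pics/w3.png

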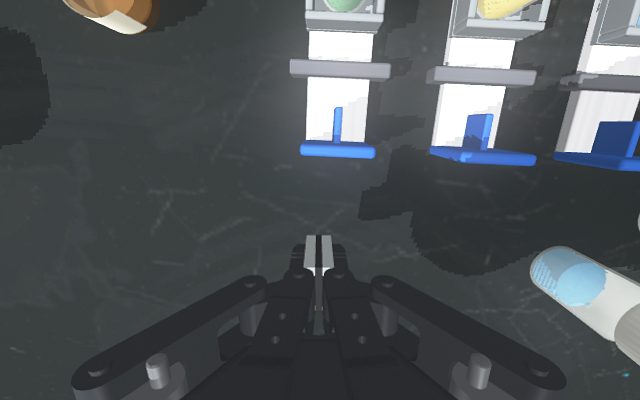

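Call:
arm_command(commands=[0,0.003,0.008,1.5,0,0.003,0.007,0,0.005,0.003,0.006,0,0.008,0,0,0,0,0,0,0])

```text
clock: 4.75
position: [471.9, 131.8, 27.1]
ee_rot: [0.999, 0.045, 0.02, -0.013]
contact_force: [0.3, 1.2, 0.7]
gripper_width: -0.3
```

```bash

python3 - <<'E'
from h import *
to([490,132.2,22])
E
```

```text
t 4.75 pos [471.9 131.8  27.1] yaw 5.18 z [ 0.038  0.027 -0.999] F [0.3 1.2 0.7] w -0.3
tool shift mm [17.9  1.4  5.8]
```

Call:
arm_command(commands=[0.007,0.001,0.004,0,0.007,0,0.002,0,0.008,0,0,0,0.008,0,0,0,0.008,0,0,0])

```text
clock: 5.25
position: [510.9, 133.7, 21.6]
ee_rot: [0.999, 0.045, 0.017, -0.012]
contact_force: [-2.2, 0.6, 0.7]
gripper_width: -0.1
```

```bash

python3 - <<'E'
from h import *
st()
save('w4.png',arm.get_image('wrist'))
E
```

```text
t 5.25 pos [510.9 133.7  21.6] yaw 5.13 z [ 0.033  0.025 -0.999] F [-2.2  0.6  0.7] w -0.1
```

View pics/w4.png

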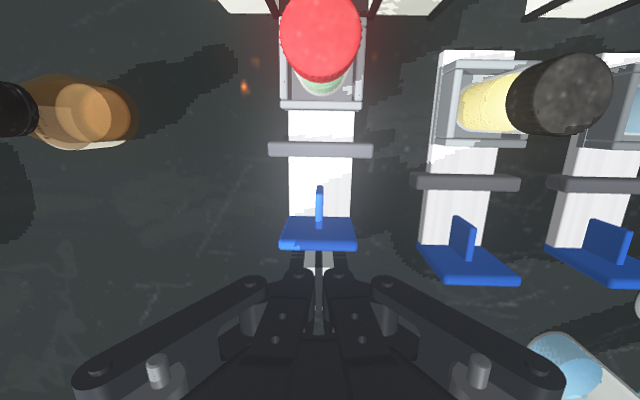

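The fingertips are centred on the left plate at (318,240), and the slide has started to move.

Call:
arm_command(commands=[0.007,0,0,0,0.007,0,0,0,0.007,0,0,0,0.007,0,0,0,0.007,0,0,0])

```text
clock: 5.8
position: [547.2, 136.3, 21.8]
ee_rot: [0.999, 0.045, 0.015, -0.011]
contact_force: [-2.9, -0.1, -0.1]
gripper_width: -0.1
```

```bash

python3 - <<'E'
from h import *
st()
save('w5.png',arm.get_image('wrist'))
E
```

```text
t 5.8 pos [547.2 136.3  21.8] yaw 5.1 z [ 0.029  0.023 -0.999] F [-2.9 -0.1 -0.1] w -0.1
```

View pics/w5.png

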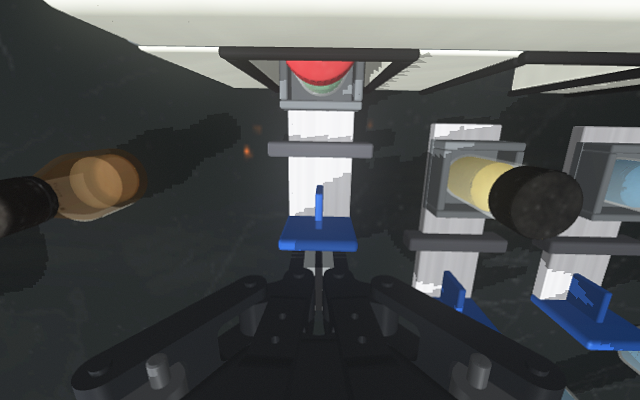

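Call:
arm_command(commands=[0.006,0,0,0,0.006,0,0,0,0.005,0,0,0,0.004,0,0,0,0.004,0,0,0])

```text
clock: 6.35
position: [574.5, 138.4, 22.0]
ee_rot: [0.999, 0.044, 0.015, -0.011]
contact_force: [-3.8, 2.1, 1.0]
gripper_width: 0.1
```

Call:
arm_command(commands=[0.003,0,0,0,0.003,0,0,0,0.003,0,0,0,0.003,0,0,0,0.003,0,0,0])

```text
clock: 6.85
position: [574.2, 138.0, 22.0]
ee_rot: [0.999, 0.043, -0.003, -0.007]
contact_force: [-10.9, 1.6, 5.4]
gripper_width: -0.2
```

```bash

python3 - <<'E'
from h import *
st()
save('w6.png',arm.get_image('wrist'))
E
```

```text
t 6.85 pos [574.2 138.   22. ] yaw 4.93 z [-0.006  0.014 -1.   ] F [-10.9   1.6   5.4] w -0.2
```

View pics/w6.png

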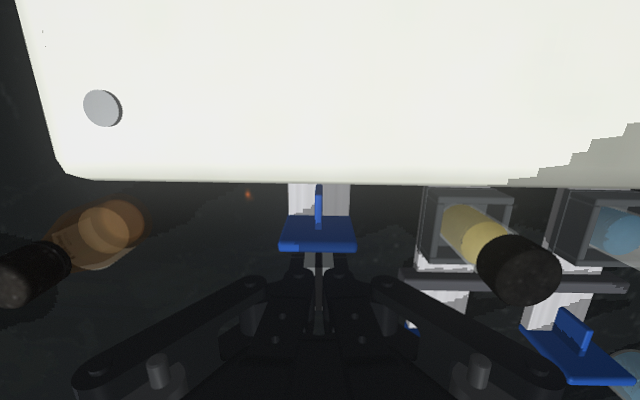

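The tip stalled at x=574, about 80 mm past first contact. Force rose from 3–4 N to 11 N, which means the stop. I'll back off and check.

Call:
arm_command(commands=[-0.008,0,0,0,-0.01,0,0,0,-0.012,0,0,0,-0.012,0,0,0,0,0,0,0])

```text
clock: 7.4
position: [534.8, 136.0, 24.8]
ee_rot: [0.999, 0.044, 0.004, -0.009]
contact_force: [-0.3, -0.2, -0.1]
gripper_width: -0.1
```

```bash

python3 - <<'E'
from h import *
st()
save('w7.png',arm.get_image('wrist'));
for r in arm.place_of('wrist','slide_left_push')[:2]: print(round(r['confidence'],2),w('wrist',r['centre']).round(1))
im=arm.get_image('side')
for r in arm.place_of('side','slide_left_push')[:2]: print(round(r['confidence'],2),w('side',r['centre']).round(1))
save('s7.png',cv2.resize(im[150:290,250:450],None,fx=4,fy=4,interpolation=2))
E
```

```text
t 7.4 pos [534.8 136.   24.8] yaw 5.05 z [ 0.007  0.018 -1.   ] F [-0.3 -0.2 -0.1] w -0.1
0.72 [589.4 142.5  33.2]
0.63 [581.6 136.5  29.7]
```

View pics/w7.png

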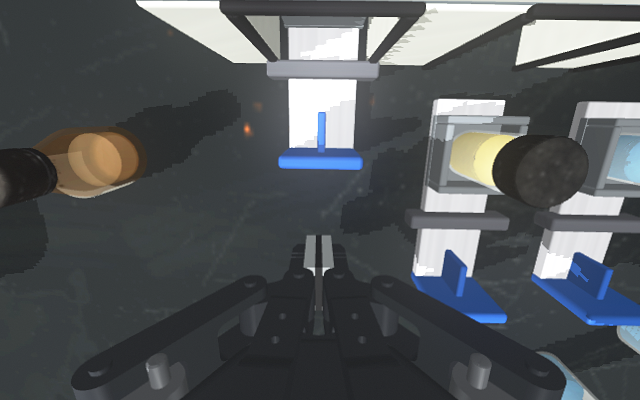

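View pics/s7.png

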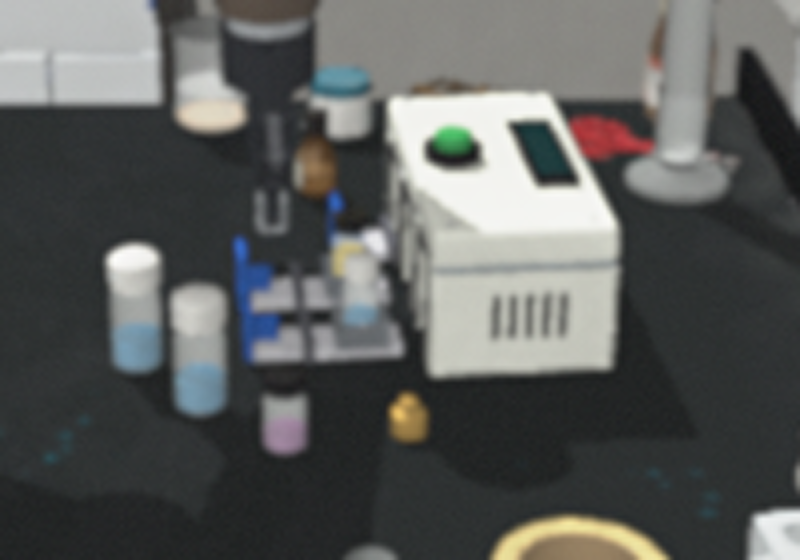

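The stop bar at (322,69) is against the reader, and the other two slides have not moved. I'll raise the tool and go over the start button.

Call:
arm_command(commands=[0,0,-0.032,0,0,0,-0.032,0,0,0,-0.032,0,0,0,-0.032,0,0,0,-0.032,0])

```text
clock: 8.1
position: [535.7, 132.4, 184.7]
ee_rot: [0.999, 0.043, -0.0, -0.007]
contact_force: [0.1, -0.2, -0.4]
gripper_width: -0.1
```

```bash

python3 - <<'E'
from h import *
to([640,67,190])
E
```

```text
t 8.1 pos [535.7 132.4 184.7] yaw 4.94 z [-0.001  0.013 -1.   ] F [ 0.1 -0.2 -0.4] w -0.1
tool shift mm [98.3 74.  -6.3]
```

Call:
arm_command(commands=[0.016,0.018,-0.003,0,0.016,0.019,-0.003,0,0.016,0.019,-0.002,0,0.016,0.018,0,0,0,0,0,0])

```text
clock: 8.6
position: [614.2, 63.4, 200.8]
ee_rot: [0.999, 0.044, 0.009, -0.009]
contact_force: [-0.8, -0.4, -0.2]
gripper_width: 0.3
```

```bash

python3 - <<'E'
from h import *
st()
save('w8.png',arm.get_image('wrist'))
for r in arm.place_of('wrist','start_top')[:2]: print(round(r['confidence'],2),w('wrist',r['centre']).round(1),px('wrist',w('wrist',r['centre'])))
print(px('wrist',[673,67.5,137]))
to([673,67.5,175])
E
```

```text
t 8.6 pos [614.2  63.4 200.8] yaw 5.06 z [ 0.016  0.019 -1.   ] F [-0.8 -0.4 -0.2] w 0.3
0.9 [669.4  65.2 136.3] [325.41358379 140.2969939 ]
[322.78678627 135.11257405]
t 8.7 pos [612.5  64.7 200.6] yaw 5.14 z [ 0.015  0.02  -1.   ] F [-0.2  0.2 -0.1] w -0.2
tool shift mm [60.1  3.1 26.6]
```

View pics/w8.png

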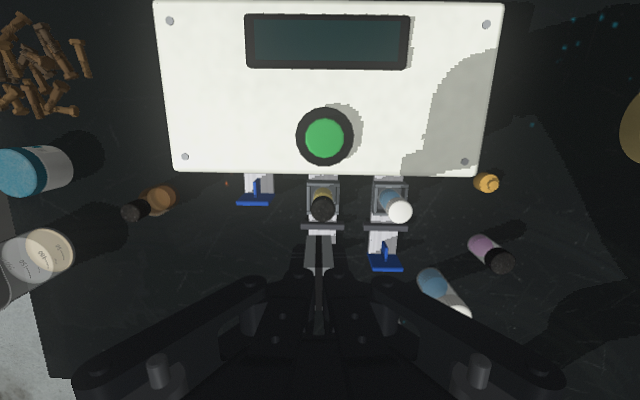

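The green button is at (324,138), i.e. world (671.5, 66.5). Moving above it.

Call:
arm_command(commands=[0.015,0.001,0.006,0,0.015,0.001,0.006,0,0.015,0.001,0.006,0,0.013,0,0.006,0,0,0,0.003,0])

```text
clock: 9.2
position: [670.8, 70.7, 174.3]
ee_rot: [0.999, 0.047, 0.008, -0.01]
contact_force: [-0.4, -0.3, -0.3]
gripper_width: -0.0
```

```bash

python3 - <<'E'
from h import *
to([671.5,66.5,145])
save('w9.png',arm.get_image('wrist'))
E
```

```text
t 9.2 pos [670.8  70.7 174.3] yaw 5.35 z [ 0.015  0.021 -1.   ] F [-0.4 -0.3 -0.3] w -0.0
tool shift mm [-0.2  4.8 29.2]
```

View pics/w9.png

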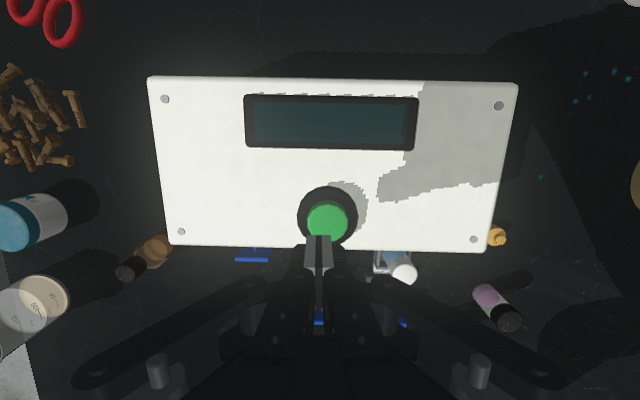

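Call:
arm_command(commands=[0,0.002,0.008,0,0,0.002,0.008,0,0,0.001,0.006,0,0,0,0.005,0,0,0,0,0])

```text
clock: 9.75
position: [668.2, 66.1, 144.8]
ee_rot: [0.999, 0.047, 0.006, -0.01]
contact_force: [-0.1, -0.7, -0.7]
gripper_width: 0.1
```

```bash

python3 - <<'E'
from h import *
to([671.5,66.5,131])
save('w10.png',arm.get_image('wrist'))
print(px('wrist',[671.5,66.5,137]))
E
```

```text
t 9.75 pos [668.2  66.1 144.8] yaw 5.38 z [ 0.012  0.021 -1.   ] F [-0.1 -0.7 -0.7] w 0.1
tool shift mm [ 3.1  0.2 13.8]
[317.69283827 238.48224334]
```

View pics/w10.png

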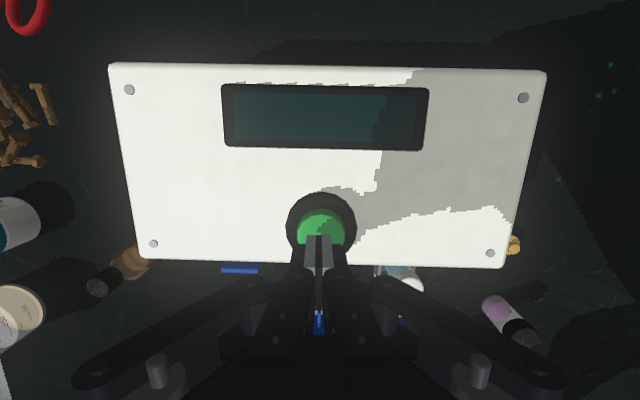

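Call:
arm_command(commands=[0.004,0,0.002,0,0,0,0.004,0,0,0,0.004,0,0,0,0.003,0,0,0,0.003,0])

```text
clock: 10.3
position: [673.9, 66.9, 131.0]
ee_rot: [0.999, 0.047, 0.008, -0.01]
contact_force: [-4.1, 0.6, 12.3]
gripper_width: 0.1
```

Call:
arm_command(commands=[0,0,0.003,0,0,0,0.003,0,0,0,0.003,0,0,0,0.002,0,0,0,0.002,0])

```text
clock: 10.8
position: [673.9, 66.9, 131.2]
ee_rot: [0.999, 0.05, 0.011, -0.008]
contact_force: [-3.5, 1.1, 7.1]
gripper_width: -0.2
```

The tip stalled at z=131 under 7–12 N, i.e. 6 mm of travel, so the button is fully pressed. Now I release it and lift clear.

Call:
arm_command(commands=[0,0,-0.008,0,0,0,-0.015,0,0,0,-0.025,0,0,0,-0.025,0,0,0,-0.02,0])

```text
clock: 11.3
position: [670.7, 65.3, 223.7]
ee_rot: [0.999, 0.049, 0.008, -0.008]
contact_force: [0.7, -0.6, -0.4]
gripper_width: 0.2
```

Call:
arm_command(commands=[-0.025,0,-0.005,0,-0.025,0,-0.005,0,-0.025,0,-0.005,0,-0.025,0,0,0,0,0,0,0])

```text
clock: 11.8
position: [569.9, 55.3, 240.1]
ee_rot: [0.999, 0.049, 0.012, -0.01]
contact_force: [0.1, -0.5, 0.3]
gripper_width: 0.3
```

```bash

python3 - <<'E'
from h import *
st()
save('w11.png',arm.get_image('wrist'))
for t in ['start_top','slide_left_push']:
  for r in arm.place_of('wrist',t)[:1]: print(t,round(r['confidence'],2),w('wrist',r['centre']).round(1))
im=arm.get_image('side')
save('s11.png',cv2.resize(im[150:290,250:450],None,fx=4,fy=4,interpolation=2))
E
```

```text
t 11.8 pos [569.9  55.3 240.1] yaw 5.6 z [ 0.023  0.021 -1.   ] F [ 0.1 -0.5  0.3] w 0.3
start_top 0.84 [679.5  64.2 138.7]
slide_left_push 0.91 [588.9 142.4  30.6]
```

View pics/w11.png

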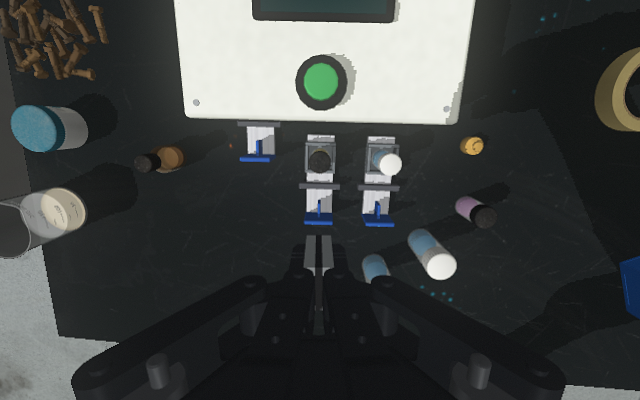

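View pics/s11.png

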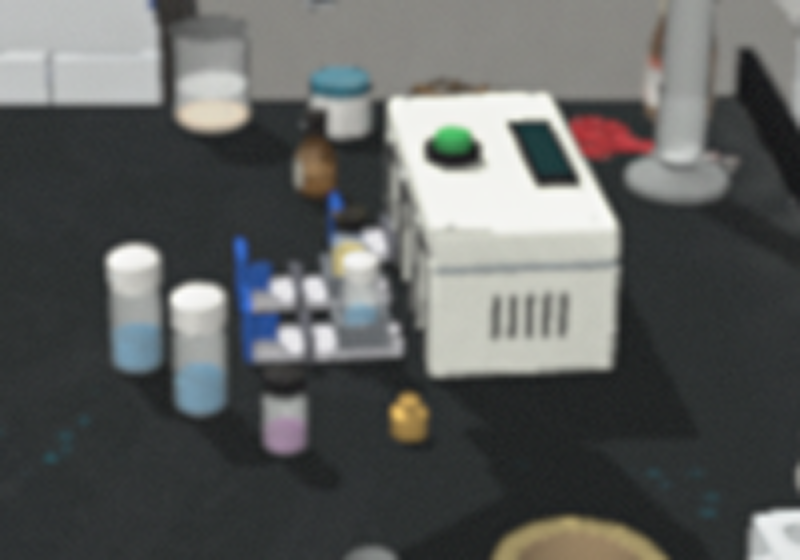

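```bash
python3 -c "
from h import *
print(arm.job_done())"
```

```text
the job is handed in; nothing more can be done
None
```

I pushed the left slide, which carries the red-capped vial, home with shut fingertips. Then I pressed the green start button, released it, and handed the job in at about 12 s.

**Slide:** The fingertips stalled about 80 mm past first contact, and the force rose from 3–4 N while sliding to about 11 N. In the last pictures the stop bar is against the reader. The network's push-plate positions differed by about 8 mm (589 mm from the wrist camera, 582 mm from the side camera). Both fit home at about 585 mm.

**Button:** It stalled 6 mm down under 7–12 N, and in the last pictures it is up again. The network's last reading put it about 6 mm off in x, but the height agreed (139 mm against 137 mm).

**Everything else:** The other two slides, their vials and the bystanders look unmoved. I last saw the red vial upright, about halfway through the push. The reader's roof hides it now, so I could not see it at the end.

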